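# Dip the drum with the gauge rod and hold it up for reading

## Task

Turn the drum's turntable anticlockwise (seen from above) by its black peg until it comes fully against its red stop. Then take the orange-handled gauge rod from its wooden rest, push it down the drum's sloping brass guide tube until its collar stops squarely against the mouth, and draw it right out again. Finish still holding the rod in the gripper, level and still, with its tip about 10 cm above the middle of the white light pad and the rod touching nothing else; leave the turntable at its stop and do not disturb the paint tins and other things standing about.

Things in the scene. Friction and masses are not known exactly. Their poses are not given: they have to be found in the camera images.
- turntable (a joint): angle of the turntable about its vertical axis, rad; it grows anticlockwise seen from above. 1.4 = against the red stop (its end of travel); it starts 0.1 to 0.5. Stiff: about 3 N at the peg turns it, and friction alone keeps it where it is left (there is no latch).
- turn_axis (a point): a point on the turntable's vertical turning axis, 37 mm above the table, at the top of the aluminium disc (200 mm across). On the disc stands a blue drum 150 mm across, its lid's top at 181 mm above the table, with three yellow frame posts outside it that reach 87 mm from the axis. Its x axis points horizontally to the side where the tube's mouth is.
- turn_peg (a point): the black upright turning peg, 20 mm across, on a red arm 150 mm from the turning axis, 65 degrees clockwise of the tube's mouth; its top is 99 mm above the table, the red arm's top 35 mm. This point is on the peg's axis, 79 mm above the table.
- tube_mouth (a point): centre of the mouth of the brass guide tube on the drum. The x axis points out of the tube along its axis, away from the drum and 30 degrees upward; the rod enters along -x. Mouth rim 34 mm outside and about 28 mm inside, a funnel narrowing over 18 mm to a straight bore of 16 mm; the way in is free for more than the rod's 120 mm. The mouth is about 228 mm above the table and 75 mm from the turning axis.
- gauge_grip (a point): centre of the gauge rod's orange handle, 18 mm square and 110 mm long. The x axis runs along the rod towards its tip, z is up as it lies in its rest (axis 60 mm above the table). The rod weighs 0.1 to 0.2 kg.
- collar_face (a point): centre of the face of the brass collar that looks to the tip, 67 mm from the handle's centre along x. The collar is 40 mm across and 7 mm thick; when fully in, this face lies on the tube's mouth.
- gauge_tip (a point): the end of the steel rod, 187 mm from the handle's centre along x. The rod is 10 mm across, 120 mm long beyond the collar, with its last 8 mm tapered to 5 mm; black rings mark it.
- gauge: the whole gauge rod; origin at the handle's centre, axes as for point gauge_grip
- rest: the fixed wooden rest of the gauge rod; origin on the table below the handle's centre, x towards the rod's tip. Two open-topped forks carry the rod level: one 46 mm behind the handle's centre (46 mm wide, top 73 mm above the table, 12 mm thick along the rod), one 135 mm ahead of it (38 mm wide, top 77 mm). Its base is 60 mm wide and 12 mm thick. The rod lifts straight up out of it.
- stand: the fixed stand below the turntable with the drum; origin on the table on the turning axis
- light_pad: the fixed light pad, a black-framed plate 90 x 90 mm, 9 mm high, with a white face; origin on the table under its centre
- pad_center (a point): centre of the light pad's white face, 9 mm above the table
- tin_blue: small paint tin with a blue label, 74 mm across, 85 mm high; a bystander, to be left alone; origin at the centre of its underside
- tin_yellow: small paint tin with a yellow label, 74 mm across, 85 mm high; a bystander, to be left alone; origin at the centre of its underside
- cup_white: white plastic cup, 70 mm across, 80 mm high; a bystander, to be left alone; origin at the centre of its underside
- tape: green roll of tape lying flat, 80 mm across, 18 mm high; a bystander, to be left alone; origin at the centre of its underside
- sanding_block: cork sanding block, 100 x 60 x 30 mm; a bystander, to be left alone; origin at the centre of its underside
- brush: flat brush lying on the table, about 200 mm long; a bystander, to be left alone; its origin is near its middle
- glue: glue bottle with a red cap, 48 mm across, 130 mm high; a bystander, to be left alone; origin at the centre of its underside
Not all that is in view belongs to the job. What is shaped like the gauge but green is not meant.

How it is judged:
By the outcome, as a careful person would: the job done as asked, in the order asked, and still so for the second after the job is handed in, while the arm keeps its last pose, push and grip.
It also fails if it takes over 72 s, if anything falls off the work surface, if the arm or the gripper's body presses on something with over 40 N, if the wrist force passes 120 N, or if a joint passes its speed limit or range.

## Robot

A 6-joint arm with a two-finger parallel gripper is mounted at the origin on the work surface. World frame = base frame: x ahead of the robot, y to its left, z up, the work surface at z = 0. Lengths are in m, angles in degrees, forces in N, time in s.
With the tool pointing down it reaches from about 0.275 to 0.725 m from the base axis. Payload 5.6 kg.
Tool frame: the origin (TCP) lies on the centre line of the jaws, within the pads' length; the fingertips stand 25 mm ahead of it and the grasp point (between the pads) lies 6 mm ahead of it; z points along the fingers, y is the line along which they close (so a half turn about z gives the same grasp; the last joint's range is limited). The gripper opens to 85 mm and grips with 20 to 120 N. Pads are 22 mm wide; open, the fingers measure 114 mm over their backs; the gripper's body (76 mm by 85 mm) begins 54 mm behind the grasp point. The pads swing forward as they close: fully open they stand 13 mm farther back than shut.
Start: joints at [-54.454, 14.616, 6.199, 0, -81.583, -16.306], TCP at [0.181, -0.519, 0.256] pointing down, gripper open.
Joint ranges: [-168.99, 168.99], [-69.2, 112.95], [-62.41, 85.93], [-164.36, 98.24], [-168.68, -3.75], [-174.98, 174.98]. Speed limits (degrees/s): [147.25, 147.25, 180, 180, 180, 180].

## Interface

Orientations are given as a 3x3 rotation matrix whose columns are the frame's x, y, z axes.
In Python, from workcell import bot gives the robot as it stands.
- The arm moves only by the tool drive_tool, never from a script. Its argument "deltas" is a list that holds one entry, the list of rows, each a list of 7 numbers: the opening, from -1 (shut) to 1 (fully open), then the shift along the tool's x, y, z in m, then the turn, a rotation vector about the tool's x, y, z in rad. In form: [[[gripper, x, y, z, ax, ay, az], ...]]. A call has 1 to 20 rows; each row is the pose to reach, as a shift and turn from the pose commanded when the call began, along the tool's axes at that moment; what a row does not reach only later rows make up. A row lasts 1/10 s, in which the tool goes at most 50 mm and 8.59 degrees, less where a joint would pass 70% of its speed; a pose out of reach is approached as far as the arm can. A call with a gripper value outside its range is refused whole. The fingers move at their own pace and stop on an object; "squeeze" is the grip in N (left out, the last holds). Time passes only in rows, so rows that repeat a pose let the fingers close. It gives the time, the measured TCP pose, the force, the opening and the grip force at its end, in the units of the state.
- bot.get_obs(): the state, without advancing time (a new reading comes with each control period).
- bot.read_camera(name): name is "side" or "top"; returns the picture (420x560x3 uint8, red, green, blue); there is no depth.
- bot.camera_info(name): a dict with "fx", "fy", "cx", "cy" (pixels), "k1" (the pictures are not rectified: a ray, as slopes to the right and down, at radius r is drawn at 1 + k1 r^2 times it, then the intrinsics apply), "cam_to_world" (4x4, takes a point from camera to world coordinates). Camera axes: x right, y down, z forward; pixel columns grow to the right and rows downward; lengths in m; the calibration is good to about 2 mm. A picture is of the moment at which its call begins. camera_info takes no time and is no camera call.
- bot.job_done(): hands the job in; it is judged then, once.
The state is a dict: "time": time; "joint_positions": joint angles; "dq": joint speeds; "joint_efforts": joint torques, N m; "eef_pos": TCP position; "orientation": TCP orientation; "ft_force": force on the tool from outside, world axes, zero at the start; "wrist_torque": the same for the moment, N m; "gripper_width": opening from 0.0 (shut) to 1.0 (fully open); "gripper_force": force on a finger pad.
Only numpy, scipy, OpenCV 4.12 (cv2) and the standard library are available. Lean on these libraries where they do the work, as an engineer would, in place of code of your own. Each camera call takes 0.05 s, during which the arm holds its last target. There are 200 camera calls.

## Working session

There is one attempt and no reset: what is moved stays moved. The work goes in short steps, Python scripts to look and compute and a tool call to move; the robot and the scene stay as the last step left them, time stands still between calls to the robot, and variables do not carry over. Pictures are saved under pics/ and viewed, at most 10 in all, crops included, and the job is handed in when it is done.

Besides the shell and the picture viewer there is one more tool, called after "Request:" as name(argument=value, ...) on one line, values as JSON. drive_tool: Moves the arm, as the interface text tells. Its arguments: {"type":"object","properties":{"deltas":{"type":"array","items":{"type":"array","items":{"type":"array","items":{"type":"number"}}}},"squeeze":{"type":"number"}},"required":["deltas"]}

```bash
mkdir -p pics; ls; python3 - <<'E'
from workcell import bot
import cv2
for n in("side","top"):
    im=bot.read_camera(n); cv2.imwrite(f"pics/{n}0.png",cv2.resize(im[:,:,::-1],(784,588),interpolation=cv2.INTER_CUBIC)); cv2.imwrite(f"pics/raw_{n}0.png",im[:,:,::-1])
    print(n,bot.camera_info(n))
o=bot.get_obs();print(o)
E
```

```text
pics
side {'fx': 392.2407062816267, 'fy': 392.2407062816267, 'cx': 287.9571384156403, 'cy': 205.77466499259324, 'k1': -0.08656214563890309, 'cam_to_world': array([[-0.73917301, -0.44814941,  0.50277766, -0.18046536],
       [-0.67323928,  0.51301662, -0.53250618,  0.67745398],
       [-0.01929097, -0.73210386, -0.68091982,  1.00737017],
       [ 0.        ,  0.        ,  0.        ,  1.        ]])}
top {'fx': 387.69709334278684, 'fy': 387.69709334278684, 'cx': 281.71357786452967, 'cy': 211.26429956275086, 'k1': 0.023032302569974572, 'cam_to_world': array([[ 1.82791946e-03, -9.89879199e-01,  1.41900774e-01,
         2.95300677e-01],
       [-9.99854947e-01,  5.93721404e-04,  1.70215195e-02,
        -2.12310929e-03],
       [-1.69334976e-02, -1.41911305e-01, -9.89734529e-01,
         1.28493390e+00],
       [ 0.00000000e+00,  0.00000000e+00,  0.00000000e+00,
         1.00000000e+00]])}
{'time': 0.1, 'joint_positions': array([-5.44533051e+01,  1.46521824e+01,  6.13797109e+00, -2.35406690e-02,
       -8.15835461e+01, -1.63066865e+01]), 'dq': array([-0.00525664, -0.07198751,  0.12418639,  0.16276697,  0.01751617,
        0.04519096]), 'joint_efforts': array([-2.31094549e-03, -3.87607169e+01,  2.38473254e+01,  5.37797034e+00,
       -3.88060071e-03, -2.76346626e-06]), 'eef_pos': array([ 0.18116149, -0.51888732,  0.25546387]), 'orientation': array([[-9.44166399e-01, -3.29468321e-01, -6.61218064e-04],
       [-3.29468972e-01,  9.44165005e-01,  1.62450452e-03],
       [ 8.90761798e-05,  1.75165342e-03, -9.99998462e-01]]), 'ft_force': array([-0.29806775, -1.24077971, -0.93982116]), 'wrist_torque': array([-0.00517614, -0.03301784,  0.00923937]), 'gripper_force': 0.0, 'gripper_width': 0.9983666709376992}
```

View pics/side0.png

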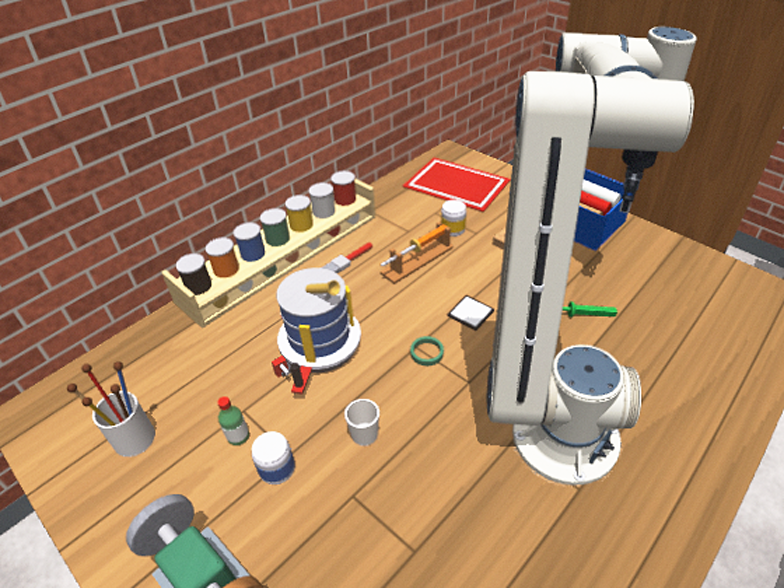

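View pics/top0.png

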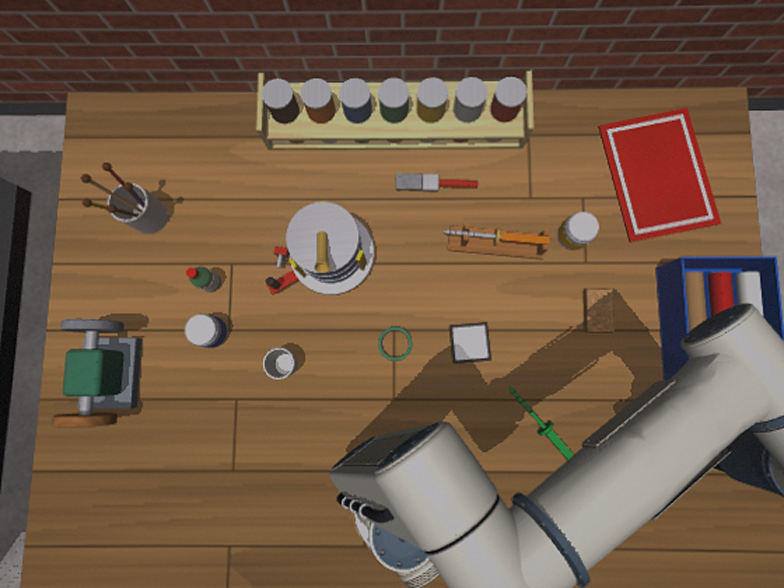

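```bash
python3 - <<'E'
import cv2,numpy as np
t=cv2.imread("pics/raw_top0.png");s=cv2.imread("pics/raw_side0.png")
c=lambda im,x,y,w,h,k:cv2.resize(im[y:y+h,x:x+w],None,fx=k,fy=k,interpolation=cv2.INTER_CUBIC)
a=np.hstack([c(t,185,135,100,75,4),c(t,310,145,100,75,4)])
b=np.hstack([c(s,185,185,100,75,4),c(s,265,145,100,75,4)])
cv2.imwrite("pics/crop1.png",np.vstack([a,b]))
E
cat > h.py <<'E'
import numpy as np,cv2
from scipy.optimize import least_squares
from workcell import bot
def cam(n):
    i=bot.camera_info(n);T=np.array(i["cam_to_world"]);return i,T
def proj(n,P):
    i,T=cam(n);p=(np.atleast_2d(P)-T[:3,3])@T[:3,:3]
    s=p[:,:2]/p[:,2:];r2=(s**2).sum(1,keepdims=True);s=s*(1+i["k1"]*r2)
    return s*[i["fx"],i["fy"]]+[i["cx"],i["cy"]]
def at_z(n,uv,z):
    i,T=cam(n);d=(np.array(uv,float)-[i["cx"],i["cy"]])/[i["fx"],i["fy"]];s=d.copy()
    for _ in range(20): s=d/(1+i["k1"]*(s@s))
    r=T[:3,:3]@np.array([*s,1]);return T[:3,3]+r*(z-T[2,3])/r[2]
def tri(uvt,uvs,x0=(.5,0,.1)):
    f=lambda P:np.r_[(proj("top",P)[0]-uvt),(proj("side",P)[0]-uvs)]
    r=least_squares(f,x0);return r.x,np.abs(r.fun).max()
E
```

```text
(no output)
```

View pics/crop1.png

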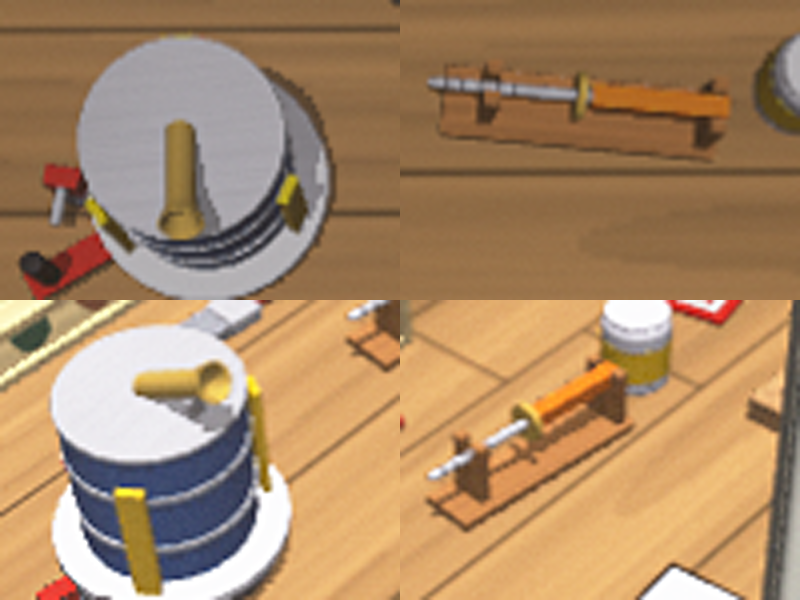

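```bash
python3 - <<'E'
from h import *
p=lambda *a:print(*[np.round(x,4) for x in a])
lid=at_z("top",(230.5,169.8),.181);p("axis",lid)
c=lambda x,y:(185+x/4,135+y/4)
peg=at_z("top",c(38,265),.099);p("peg",peg,np.hypot(*(peg-lid)[:2]),np.degrees(np.arctan2(*(peg-lid)[1::-1])))
m=at_z("top",c(182,220),.228);p("mouth",m,np.hypot(*(m-lid)[:2]),np.degrees(np.arctan2(*(m-lid)[1::-1])))
mt=tri(c(182,220),(185+215/4,185+82/4));p("mouth tri",*mt)
p("disc side", at_z("side",(320/1.4,341/1.4),.037))
p("lid side",at_z("side",(185+148/4,185+95/4),.181))
p("redstop",at_z("top",c(62,180),.037))
tip=at_z("top",(317.5,165.9),.06);he=at_z("top",(392,171.4),.069);col=at_z("top",(356,169),.06)
p("tip",tip,"hend",he,"col",col, np.linalg.norm((tip-he)[:2]),np.linalg.norm((tip-col)[:2]))
p("tritip",*tri((317.5,165.9),(273,188.75)))
p("trihe",*tri((392,171.4),(318.75,162.5)))
p("pad",at_z("top",(470/1.4,342.5/1.4),.009),at_z("side",(471/1.4,313/1.4),.009))
for n,u,z in(("tinY",(581,227),.085),("tinB",(204,330),.085),("cup",(279,363),.08),("tape",(396,344),.018),("glue",(191,272),.13),("cork",(599,310),.03),("rackL",(265,145),.05),("rackR",(520,145),.05)):
    p(n,at_z("top",(u[0]/1.4,u[1]/1.4),z))
E
```

```text
Traceback (most recent call last):
numpy._core._exceptions._UFuncNoLoopError: ufunc 'multiply' did not contain a loop with signature matching types (dtype('<U4'), dtype('float64')) -> None
```

```bash
python3 - <<'E'
from h import *
np.set_printoptions(precision=4,suppress=True)
p=print
lid=at_z("top",(230.5,169.8),.181);p("axis",lid)
c=lambda x,y:(185+x/4,135+y/4)
peg=at_z("top",c(38,265),.099);p("peg",peg,np.hypot(*(peg-lid)[:2]),np.degrees(np.arctan2(*(peg-lid)[1::-1])))
m=at_z("top",c(182,220),.228);p("mouth",m,np.hypot(*(m-lid)[:2]),np.degrees(np.arctan2(*(m-lid)[1::-1])))
mt=tri(c(182,220),(185+215/4,185+82/4));p("mouth tri",*mt)
p("disc side", at_z("side",(320/1.4,341/1.4),.037))
p("lid side",at_z("side",(185+148/4,185+95/4),.181))
p("redstop",at_z("top",c(62,180),.037))
tip=at_z("top",(317.5,165.9),.06);he=at_z("top",(392,171.4),.069);col=at_z("top",(356,169),.06)
p("tip",tip,"hend",he,"col",col, np.linalg.norm((tip-he)[:2]),np.linalg.norm((tip-col)[:2]))
p("tritip",*tri((317.5,165.9),(273,188.75)))
p("trihe",*tri((392,171.4),(318.75,162.5)))
p("pad",at_z("top",(470/1.4,342.5/1.4),.009),at_z("side",(471/1.4,313/1.4),.009))
for n,u,z in(("tinY",(581,227),.085),("tinB",(204,330),.085),("cup",(279,363),.08),("tape",(396,344),.018),("glue",(191,272),.13),("cork",(599,310),.03),("rackL",(265,145),.05),("rackR",(520,145),.05)):
    p(n,at_z("top",(u[0]/1.4,u[1]/1.4),z))
E
```

```text
axis [0.5763 0.167  0.181 ]
peg [0.497  0.2896 0.099 ] 0.1460559286321027 122.87891303267335
mouth [0.5067 0.1586 0.228 ] 0.07008177761880002 -173.1492163077618
mouth tri [0.5077 0.1594 0.2241] 0.11268888250532427
disc side [0.5605 0.184  0.037 ]
lid side [0.5742 0.1754 0.181 ]
redstop [0.5786 0.2874 0.037 ]
tip [ 0.6193 -0.0967  0.06  ] hend [ 0.598  -0.3332  0.069 ] col [ 0.6086 -0.2207  0.06  ] 0.23745727718783127 0.12439366768260396
tritip [ 0.6204 -0.0956  0.0614] 0.6247343024061252
trihe [ 0.6007 -0.3367  0.0571] 0.1377310012670705
pad [ 0.3677 -0.1573  0.009 ] [ 0.3642 -0.1481  0.009 ]
tinY [ 0.6237 -0.4019  0.085 ]
tinB [0.3908 0.4412 0.085 ]
cup [0.3182 0.2732 0.08  ]
tape [0.3635 0.0157 0.018 ]
glue [0.5133 0.4594 0.13  ]
cork [ 0.4418 -0.4523  0.03  ]
rackL [0.8376 0.33   0.05  ]
rackR [ 0.8342 -0.2788  0.05  ]
```

```bash
cat >> h.py <<'E'
from scipy.spatial.transform import Rotation as Ro
np.set_printoptions(precision=4,suppress=True)
def down(yaw):
    a=np.radians(yaw);y=np.array([np.cos(a),np.sin(a),0]);z=np.array([0,0,-1.]);return np.c_[np.cross(y,z),y,z]
def rel(P,R,o=None):
    o=o or bot.get_obs();R0=o["orientation"]
    print("shift",R0.T@(np.array(P)-o["eef_pos"]),"rot",Ro.from_matrix(R0.T@R).as_rotvec())
E
python3 - <<'E'
from h import *
rel([.497,.2915,.31],down(212.7))
E
```

```text
shift [-0.5652  0.6612 -0.0534] rot [ 0.0013  0.0015 -1.8058]
```

Request:
drive_tool(deltas=[[[0,-0.28,0.33,-0.055,0,0,-0.9],[0,-0.28,0.33,-0.055,0,0,-0.9],[0,-0.28,0.33,-0.055,0,0,-0.9],[0,-0.28,0.33,-0.055,0,0,-0.9],[0,-0.28,0.33,-0.055,0,0,-0.9],[0,-0.28,0.33,-0.055,0,0,-0.9],[0,-0.28,0.33,-0.055,0,0,-0.9],[0,-0.28,0.33,-0.055,0,0,-0.9],[0,-0.565,0.661,-0.053,0.001,0.0015,-1.806],[0,-0.565,0.661,-0.053,0.001,0.0015,-1.806],[0,-0.565,0.661,-0.053,0.001,0.0015,-1.806],[0,-0.565,0.661,-0.053,0.001,0.0015,-1.806],[0,-0.565,0.661,-0.053,0.001,0.0015,-1.806],[0,-0.565,0.661,-0.053,0.001,0.0015,-1.806],[0,-0.565,0.661,-0.053,0.001,0.0015,-1.806],[0,-0.565,0.661,-0.053,0.001,0.0015,-1.806],[0,-0.565,0.661,-0.053,0.001,0.0015,-1.806],[0,-0.565,0.661,-0.053,0.001,0.0015,-1.806],[0,-0.565,0.661,-0.053,0.001,0.0015,-1.806],[0,-0.565,0.661,-0.053,0.001,0.0015,-1.806]]], squeeze=30)

```text
time: 2.1
eef_pos: [0.4968, 0.2912, 0.3084]
orientation: [[0.541, -0.841, -0.001], [-0.841, -0.541, -0.003], [0.002, 0.002, -1.0]]
ft_force: [-0.2, -0.4, -0.7]
gripper_width: 0.499
gripper_force: 0.0
```

Request:
drive_tool(deltas=[[[0,0,0,0.05,0,0,0],[0,0,0,0.1,0,0,0],[0,0,0,0.14,0,0,0],[0,0,0,0.16,0,0,0],[0,0,0,0.17,0,0,0],[0,0,0,0.18,0,0,0],[0,0,0,0.19,0,0,0],[0,0,0,0.2,0,0,0],[0,0,0,0.21,0,0,0],[0,0,0,0.22,0,0,0],[0,0,0,0.23,0,0,0],[0,0,0,0.23,0,0,0]]])

```text
time: 3.3
eef_pos: [0.4961, 0.29, 0.0775]
orientation: [[0.54, -0.841, -0.002], [-0.841, -0.54, -0.003], [0.002, 0.004, -1.0]]
ft_force: [-0.1, 0.3, -0.4]
gripper_width: 0.502
gripper_force: 0.0
```

```bash
python3 - <<'E'
from h import *
im=bot.read_camera("side")[:,:,::-1]
t=bot.read_camera("top")[:,:,::-1]
cv2.imwrite("pics/p1.png",np.hstack([cv2.resize(i[y:y+100,x:x+100],(400,400),interpolation=cv2.INTER_CUBIC) for i,x,y in((im,160,195),(t,160,135))]))
A=np.array([.576,.168])
# plan: arc waypoints
o=bot.get_obs();R0=o["orientation"]
a0=122.6;r=.147
for d in range(0,51,5):
    a=np.radians(a0+d); P=np.r_[A+r*np.array([np.cos(a),np.sin(a)]),o["eef_pos"][2]]
    print(d,R0.T@(P-o["eef_pos"]),-np.radians(d))
E
```

```text
0 [-0.0012 -0.0004 -0.    ] -0.0
5 [-0.0006  0.0124  0.    ] -0.08726646259971647
10 [0.001  0.0251 0.    ] -0.17453292519943295
15 [0.0038 0.0376 0.    ] -0.2617993877991494
20 [0.0076 0.0498 0.0001] -0.3490658503988659
25 [0.0125 0.0617 0.0001] -0.4363323129985824
30 [0.0184 0.0731 0.0001] -0.5235987755982988
35 [0.0252 0.0839 0.0001] -0.6108652381980153
40 [0.033  0.0941 0.0001] -0.6981317007977318
45 [0.0417 0.1036 0.0002] -0.7853981633974483
50 [0.0511 0.1123 0.0002] -0.8726646259971648
```

View pics/p1.png

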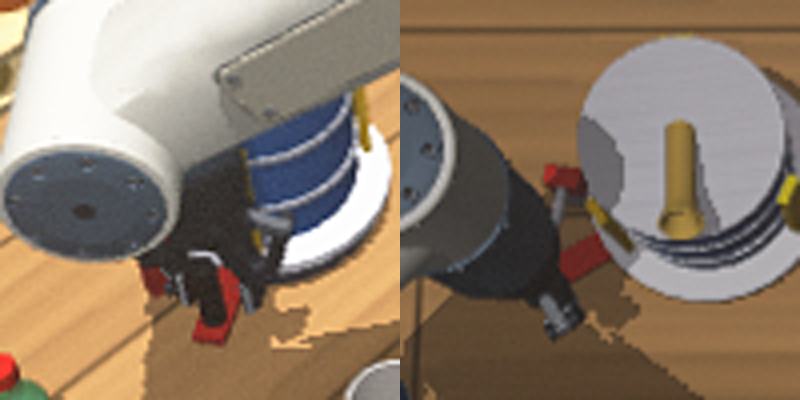

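Request:
drive_tool(deltas=[[[0,0,0.006,0,0,0,-0.044],[0,0,0.0125,0,0,0,-0.087],[0,0.001,0.019,0,0,0,-0.131],[0,0.002,0.025,0,0,0,-0.175],[0,0.0035,0.0315,0,0,0,-0.218],[0,0.005,0.038,0,0,0,-0.262],[0,0.0065,0.044,0,0,0,-0.305],[0,0.0085,0.05,0,0,0,-0.349],[0,0.011,0.056,0,0,0,-0.393],[0,0.0135,0.062,0,0,0,-0.436],[0,0.0165,0.0675,0,0,0,-0.48],[0,0.0195,0.073,0,0,0,-0.524],[0,0.0225,0.0785,0,0,0,-0.567],[0,0.026,0.084,0,0,0,-0.611],[0,0.03,0.089,0,0,0,-0.655],[0,0.034,0.094,0,0,0,-0.698],[0,0.034,0.094,0,0,0,-0.698]]])

```text
time: 5.1
eef_pos: [0.4368, 0.2115, 0.0804]
orientation: [[0.955, -0.297, 0.002], [-0.297, -0.955, -0.0], [0.002, -0.001, -1.0]]
ft_force: [0.5, -0.2, 0.6]
gripper_width: 0.5
gripper_force: 0.1
```

```bash
python3 - <<'E'
from h import *
A=np.array([.576,.168])
o=bot.get_obs();R0=o["orientation"]
d0=o["eef_pos"][:2]-A;a0=np.degrees(np.arctan2(d0[1],d0[0]));r=.148;print(a0,np.hypot(*d0),np.degrees(np.arctan2(R0[1,1],R0[0,1])),o["ft_force"],o["joint_positions"])
for d in range(0,41,4):
    a=np.radians(a0+d); P=np.r_[A+r*np.array([np.cos(a),np.sin(a)]),.0775]
    print(d,R0.T@(P-o["eef_pos"]),-np.radians(d))
E
```

```text
162.66515232365134 0.14585801857207803 -107.27777755813128 [ 0.4987 -0.2017  0.59  ] [ 44.4507  14.9037 -20.8466   0.108  -54.1644  28.2083]
0 [-0.0021 -0.      0.0028] -0.0
4 [-0.0018  0.0103  0.0028] -0.06981317007977318
8 [-0.0007  0.0206  0.0028] -0.13962634015954636
12 [0.0011 0.0308 0.0028] -0.20943951023931956
16 [0.0035 0.0408 0.0028] -0.2792526803190927
20 [0.0067 0.0506 0.0028] -0.3490658503988659
24 [0.0106 0.0602 0.0028] -0.4188790204786391
28 [0.0151 0.0695 0.0028] -0.4886921905584123
32 [0.0203 0.0784 0.0028] -0.5585053606381855
36 [0.026  0.087  0.0029] -0.6283185307179586
40 [0.0324 0.0952 0.0029] -0.6981317007977318
```

Request:
drive_tool(deltas=[[[0,-0.002,0.005,0.003,0,0,-0.035],[0,-0.0015,0.01,0.003,0,0,-0.07],[0,-0.001,0.0155,0.003,0,0,-0.105],[0,-0.0005,0.0205,0.003,0,0,-0.14],[0,0,0.0255,0.003,0,0,-0.175],[0,0.001,0.031,0.003,0,0,-0.209],[0,0.002,0.036,0.003,0,0,-0.244],[0,0.0035,0.041,0.003,0,0,-0.279]]], squeeze=20)

```text
time: 5.9
eef_pos: [0.4285, 0.1721, 0.0773]
orientation: [[1.0, -0.022, 0.003], [-0.022, -1.0, 0.001], [0.003, -0.001, -1.0]]
ft_force: [1.4, 3.5, 0.8]
gripper_width: 0.498
gripper_force: 1.3
```

Request:
drive_tool(deltas=[[[0,0,0.0025,0,0,0,-0.0175],[0,0.0002,0.005,0,0,0,-0.035],[0,0.0005,0.0075,0,0,0,-0.0525]]])

```text
time: 6.2
eef_pos: [0.4282, 0.1639, 0.0769]
orientation: [[1.0, 0.031, 0.001], [0.031, -1.0, -0.001], [0.001, 0.001, -1.0]]
ft_force: [0.3, 3.3, 2.1]
gripper_width: 0.497
gripper_force: 1.2
```

Request:
drive_tool(deltas=[[[0,0,0.0025,0,0,0,-0.0175],[0,0.0002,0.005,0,0,0,-0.035],[0,0.0005,0.0075,0,0,0,-0.0525]]])

```text
time: 6.5
eef_pos: [0.4284, 0.1559, 0.0764]
orientation: [[0.997, 0.083, 0.0], [0.083, -0.997, -0.002], [0.0, 0.002, -1.0]]
ft_force: [0.3, 3.0, 1.6]
gripper_width: 0.501
gripper_force: 1.2
```

Request:
drive_tool(deltas=[[[0,0,0.0025,0,0,0,-0.0175],[0,0.0002,0.005,0,0,0,-0.035],[0,0.0005,0.0075,0,0,0,-0.0525]]])

```text
time: 6.8
eef_pos: [0.4293, 0.1483, 0.0763]
orientation: [[0.991, 0.136, -0.0], [0.136, -0.991, -0.002], [-0.001, 0.002, -1.0]]
ft_force: [-1.2, 2.7, 1.3]
gripper_width: 0.5
gripper_force: 1.3
```

Request:
drive_tool(deltas=[[[0,0,0.0025,0,0,0,-0.0175],[0,0.0002,0.005,0,0,0,-0.035],[0,0.0005,0.0075,0,0,0,-0.0525]]])

```text
time: 7.1
eef_pos: [0.4307, 0.1408, 0.0762]
orientation: [[0.982, 0.187, -0.001], [0.187, -0.982, -0.002], [-0.001, 0.002, -1.0]]
ft_force: [-1.6, 3.2, 2.4]
gripper_width: 0.497
gripper_force: 1.3
```

Request:
drive_tool(deltas=[[[0,0,0.0025,0,0,0,-0.0175],[0,0.0002,0.005,0,0,0,-0.035]]])

```text
time: 7.3
eef_pos: [0.4318, 0.136, 0.0762]
orientation: [[0.975, 0.222, -0.001], [0.222, -0.975, -0.002], [-0.001, 0.002, -1.0]]
ft_force: [-3.0, 2.7, 0.4]
gripper_width: 0.497
gripper_force: 1.4
```

Request:
drive_tool(deltas=[[[0,0,0.0025,0,0,0,-0.0175],[0,0.0002,0.005,0,0,0,-0.035]]])

```text
time: 7.5
eef_pos: [0.4331, 0.1311, 0.0762]
orientation: [[0.967, 0.256, -0.001], [0.256, -0.967, -0.002], [-0.001, 0.002, -1.0]]
ft_force: [-2.9, 2.3, -0.5]
gripper_width: 0.505
gripper_force: 1.4
```

Request:
drive_tool(deltas=[[[0,0,0.0025,0,0,0,-0.0175],[0,0.0002,0.005,0,0,0,-0.035]]])

```text
time: 7.7
eef_pos: [0.4347, 0.1264, 0.0763]
orientation: [[0.957, 0.289, -0.0], [0.289, -0.957, -0.002], [-0.001, 0.002, -1.0]]
ft_force: [-2.6, 2.2, -0.5]
gripper_width: 0.5
gripper_force: 1.4
```

Request:
drive_tool(deltas=[[[0,0,0.0025,0,0,0,-0.0175],[0,0.0002,0.005,0,0,0,-0.035]]])

```text
time: 7.9
eef_pos: [0.4365, 0.1217, 0.0764]
orientation: [[0.947, 0.323, -0.0], [0.323, -0.947, -0.002], [-0.001, 0.002, -1.0]]
ft_force: [-3.2, 2.0, -1.2]
gripper_width: 0.5
gripper_force: 1.4
```

Request:
drive_tool(deltas=[[[0,0,0.0025,0,0,0,-0.0175],[0,0.0002,0.005,0,0,0,-0.035]]])

```text
time: 8.1
eef_pos: [0.4384, 0.1171, 0.0764]
orientation: [[0.935, 0.356, 0.0], [0.356, -0.935, -0.002], [-0.0, 0.002, -1.0]]
ft_force: [-3.5, 1.2, -0.8]
gripper_width: 0.505
gripper_force: 1.4
```

Request:
drive_tool(deltas=[[[0,0,0.0025,0,0,0,-0.0175],[0,0.0002,0.005,0,0,0,-0.035]]])

```text
time: 8.3
eef_pos: [0.4395, 0.1157, 0.0763]
orientation: [[0.922, 0.386, -0.001], [0.386, -0.922, 0.005], [0.002, -0.005, -1.0]]
ft_force: [-16.2, 24.9, 4.0]
gripper_width: 0.5
gripper_force: 14.6
```

Request:
drive_tool(deltas=[[[0,0,0,0,0,0,0],[0,0,-0.003,0,0,0,0],[0,0,-0.007,0,0,0,0],[0,0,-0.011,0,0,0,0],[0,0,-0.011,0,0,0,0],[0,0,-0.011,-0.01,0,0,0],[0,0,-0.011,-0.04,0,0,0],[0,0,-0.011,-0.09,0,0,0],[0,0,-0.011,-0.14,0,0,0],[0,0,-0.011,-0.19,0,0,0],[0,0,-0.011,-0.24,0,0,0],[0,0,-0.011,-0.29,0,0,0]]])

```text
time: 9.5
eef_pos: [0.4354, 0.1224, 0.3697]
orientation: [[0.922, 0.387, 0.002], [0.387, -0.922, -0.001], [0.001, 0.002, -1.0]]
ft_force: [1.8, 1.5, -0.0]
gripper_width: 0.502
gripper_force: 0.0
```

```bash
python3 - <<'E'
from h import *
o=bot.get_obs();print(o["joint_positions"],o["eef_pos"])
# rod
tip=np.array([.6198,-.0962]);he=np.array([.5985,-.3345]);u=(tip-he)/np.linalg.norm(tip-he);g=(tip-.187*u+he+.055*u)/2
print("u",u,np.degrees(np.arctan2(u[1],u[0])),"g",g)
# hover halfway away from the drum, then above rod : tool y perpendicular to rod
yaw=np.degrees(np.arctan2(u[1],u[0]))
for yy in (yaw+90,yaw-90): rel([*g,.30],down(yy))
E
```

```text
[ 35.7572   2.8184   8.2978   0.1147 -95.4235  76.9911] [0.4354 0.1224 0.3697]
u [0.089 0.996] 84.89229740083259 g [ 0.6033 -0.2811]
shift [-0.0012  0.4369  0.0705] rot [-0.0004 -0.0026  2.0568]
shift [-0.0012  0.4369  0.0705] rot [ 0.0023 -0.0003 -1.0848]
```

Request:
drive_tool(deltas=[[[1,0,0.2,0.02,0,0,0.9],[1,0,0.2,0.02,0,0,0.9],[1,0,0.2,0.02,0,0,0.9],[1,0,0.2,0.02,0,0,0.9],[1,0,0.2,0.02,0,0,0.9],[1,0,0.2,0.02,0,0,0.9],[1,-0.001,0.437,0.07,0,-0.002,2.057],[1,-0.001,0.437,0.07,0,-0.002,2.057],[1,-0.001,0.437,0.07,0,-0.002,2.057],[1,-0.001,0.437,0.07,0,-0.002,2.057],[1,-0.001,0.437,0.07,0,-0.002,2.057],[1,-0.001,0.437,0.07,0,-0.002,2.057],[1,-0.001,0.437,0.07,0,-0.002,2.057],[1,-0.001,0.437,0.07,0,-0.002,2.057],[1,-0.001,0.437,0.07,0,-0.002,2.057],[1,-0.001,0.437,0.07,0,-0.002,2.057]]], squeeze=80)

```text
time: 11.1
eef_pos: [0.6039, -0.2804, 0.2977]
orientation: [[-0.086, -0.996, -0.001], [-0.996, 0.086, -0.001], [0.001, 0.001, -1.0]]
ft_force: [0.5, -0.3, 0.5]
gripper_width: 1.001
gripper_force: 0.0
```

```bash
python3 - <<'E'
from h import *
o=bot.get_obs();print(o["joint_positions"],o["eef_pos"])
im=bot.read_camera("side")[:,:,::-1]
t=bot.read_camera("top")[:,:,::-1]
cv2.imwrite("pics/raw_side2.png",im);cv2.imwrite("pics/raw_top2.png",t)
c=lambda im,x,y,w,h,k:cv2.resize(im[y:y+h,x:x+w],None,fx=k,fy=k,interpolation=cv2.INTER_CUBIC)
cv2.imwrite("pics/p2.png",np.hstack([c(im,185,185,80,100,5),c(t,185,135,80,100,5)]))
E
```

```text
[-11.4661  28.4441  32.5416   0.052  -94.1239   6.5293] [ 0.6039 -0.2804  0.2977]
```

View pics/p2.png

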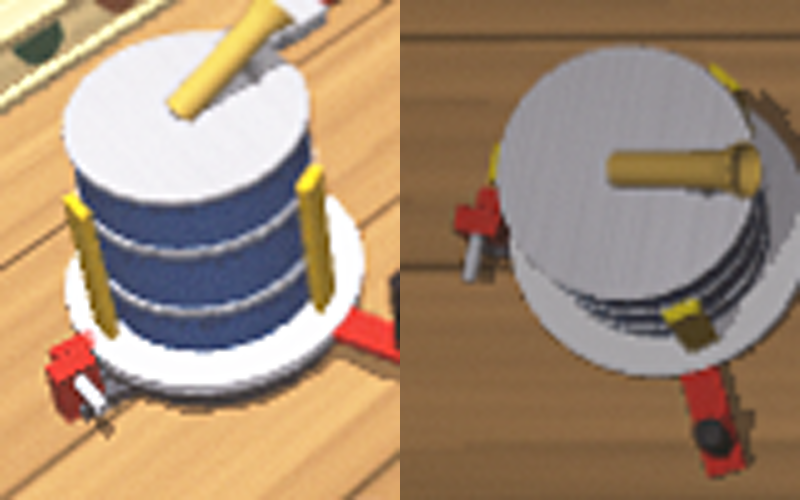

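```bash
python3 - <<'E'
import cv2,numpy as np
s=cv2.imread("pics/raw_side2.png");t=cv2.imread("pics/raw_top2.png")
c=lambda im,x,y,w,h,k:cv2.resize(im[y:y+h,x:x+w],None,fx=k,fy=k,interpolation=cv2.INTER_CUBIC)
cv2.imwrite("pics/p3.png",np.hstack([c(s,212,170,40,60,10),c(t,220,140,40,60,10)]))
E
```

```text
(no output)
```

View pics/p3.png

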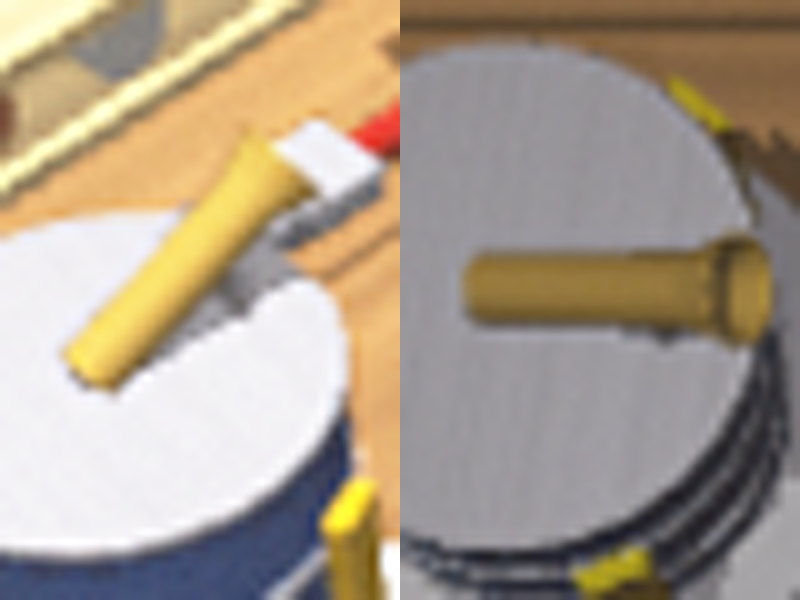

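```bash
cat > fit.py <<'E'
from h import *
c5=lambda x,y:(185+x/5,135+y/5)
obs=[("top","lid",1,(230.5,169.8)),("side","lid",1,(185+190/5,185+116/5)),("top","mouth",1,(254.5,169.0)),("side","mouth",1,(240.4,186)),
("top","peg",1,c5(312,437)),("top","peg",0,(194,201.4)),("top","mouth",0,(230.5,190)),("side","mouth",0,(238.75,205.5))]
def pt(k,p,a):
    x,y=p[:2]
    if k=="lid":return [x,y,.181]
    if k=="mouth":return [x+.075*np.cos(a),y+.075*np.sin(a),.228]
    a-=np.radians(65);return [x+.15*np.cos(a),y+.15*np.sin(a),.099]
def f(p): return np.concatenate([proj(c,pt(k,p,p[2] if w else p[3]))[0]-uv for c,k,w,uv in obs])
r=least_squares(f,[.576,.168,np.radians(261),np.radians(187)])
if __name__=="__main__":
    print(r.x,np.degrees(r.x[2:]));print(r.fun.reshape(-1,2))
    print("mouth",pt("mouth",r.x,r.x[2]),tri((254.5,169.0),(240.4,186)))
    print("tube low end tri",tri((220+6.8,140+28.8),(212+9,170+37.5)))
    t=tri((254.5,169.0),(240.4,186))[0]-tri((226.8,168.8),(221,207.5))[0];print(np.degrees(np.arctan2(t[1],t[0])),t)
E
python3 fit.py
python3 - <<'E'
from h import *
rel([.6033,-.2808,.066],down(174.9))
E
```

```text
[0.5777 0.1686 4.5713 3.2791] [261.9162 187.8767]
[[-0.5579 -0.472 ]
 [-0.0782 -1.0708]
 [-0.6741 -0.2316]
 [ 0.886  -0.6836]
 [-0.3152 -1.1079]
 [-1.106   0.0785]
 [ 0.0675  1.1628]
 [ 1.2243 -0.4681]]
mouth [np.float64(0.5671232369129768), np.float64(0.09439369256439849), 0.228] (array([0.5691, 0.0941, 0.2234]), np.float64(0.6922065820291152))
tube low end tri (array([0.5776, 0.1767, 0.1854]), np.float64(0.23979399654882627))
-95.8983602026002 [-0.0085 -0.0827  0.038 ]
shift [0.0005 0.0005 0.2316] rot [ 0.0007 -0.0008  0.0022]
```

Request:
drive_tool(deltas=[[[1,0,0,0.05,0,0,0],[1,0,0,0.1,0,0,0],[1,0,0,0.13,0,0,0],[1,0,0,0.16,0,0,0],[1,0,0,0.185,0,0,0],[1,0,0,0.205,0,0,0],[1,0.0005,0.0005,0.22,0,0,0.002],[1,0.0005,0.0005,0.2315,0,0,0.002],[1,0.0005,0.0005,0.2315,0,0,0.002],[-1,0.0005,0.0005,0.2315,0,0,0.002],[-1,0.0005,0.0005,0.2315,0,0,0.002],[-1,0.0005,0.0005,0.2315,0,0,0.002],[-1,0.0005,0.0005,0.2315,0,0,0.002],[-1,0.0005,0.0005,0.2315,0,0,0.002],[-1,0.0005,0.0005,0.2315,0,0,0.002],[-1,0.0005,0.0005,0.2315,0,0,0.002]]], squeeze=80)

```text
time: 12.8
eef_pos: [0.6038, -0.2808, 0.0665]
orientation: [[-0.091, -0.996, 0.0], [-0.996, 0.091, -0.001], [0.001, -0.0, -1.0]]
ft_force: [-0.5, 0.1, 4.5]
gripper_width: 0.193
gripper_force: 78.5
```

Request:
drive_tool(deltas=[[[-1,0,0,-0.01,0,0,0],[-1,0,0,-0.025,0,0,0],[-1,0,0,-0.05,0,0,0],[-1,0,0,-0.09,0,0,0],[-1,0,0,-0.13,0,0,0],[-1,0,0,-0.17,0,0,0],[-1,0,0,-0.21,0,0,0],[-1,0,0,-0.25,0,0,0],[-1,0,0,-0.27,0,0,0],[-1,0,0,-0.27,0,0,0],[-1,0,0,-0.27,0,0,0]]])

```text
time: 13.9
eef_pos: [0.6034, -0.2802, 0.3349]
orientation: [[-0.091, -0.996, -0.002], [-0.996, 0.091, 0.001], [-0.0, 0.002, -1.0]]
ft_force: [0.9, 0.5, -3.6]
gripper_width: 0.196
gripper_force: 79.2
```

```bash
python3 - <<'E'
from h import *
o=bot.get_obs();p=o["eef_pos"];R=o["orientation"];print(p,R,o["ft_force"])
G=p+R[:,2]*.006
P=[G,G-R[:,0]*.067,G-R[:,0]*.187]
im=bot.read_camera("side")[:,:,::-1].copy();t=bot.read_camera("top")[:,:,::-1].copy()
cs,ct=proj("side",P),proj("top",P);print(cs,ct)
c=lambda im,q,k=5,w=80,h=100:(cv2.resize(im[int(q[1])-50:int(q[1])+50,int(q[0])-40:int(q[0])+40],None,fx=k,fy=k,interpolation=cv2.INTER_CUBIC))
a=c(im,cs[1]);b=c(t,ct[1]);
for img,q in((a,cs),(b,ct)):
    for u in q: cv2.circle(img,tuple(int(v) for v in (u-[int(q[1][0])-40,int(q[1][1])-50])*5+2),3,(255,0,255),-1)
cv2.imwrite("pics/p4.png",np.hstack([a,b]))
print([int(cs[1][0])-40,int(cs[1][1])-50],[int(ct[1][0])-40,int(ct[1][1])-50])
E
```

```text
[ 0.6034 -0.2802  0.3349] [[-0.0907 -0.9959 -0.0022]
 [-0.9959  0.0907  0.0007]
 [-0.0005  0.0023 -1.    ]] [ 0.8646  0.4864 -3.6394]
[[310.3494 107.0393]
 [296.4535 113.7486]
 [269.7327 126.7179]] [[398.0511 144.3964]
 [371.48   142.2276]
 [324.2794 138.3345]]
[256, 63] [331, 92]
```

View pics/p4.png

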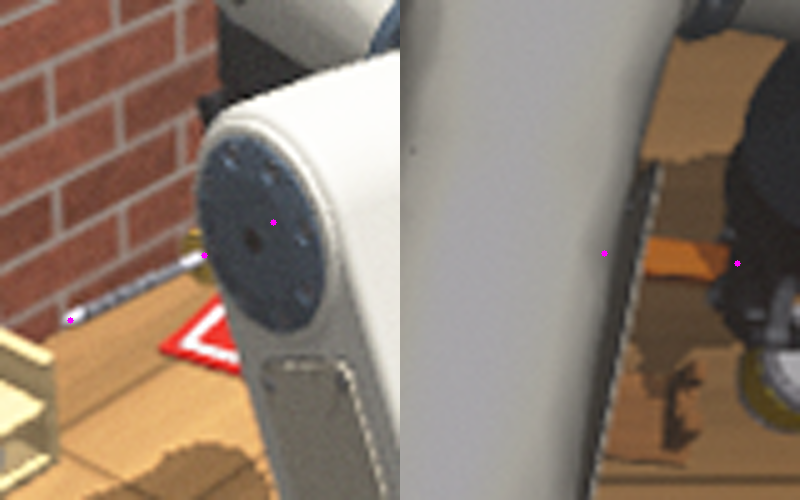

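```bash
cat > ins.py <<'E'
from h import *
import sys
M=np.array([.5675,.0943,.227]);phi=np.radians(262.5)
def frame():
    e=np.array([np.cos(phi)*.866,np.sin(phi)*.866,.5]);y=np.array([np.sin(phi),-np.cos(phi),0])
    return np.c_[e,y,np.cross(e,y)]
def tcp(s): # s: collar face distance from mouth along axis
    R=frame();return M+(.067+s)*R[:,0]-.006*R[:,2],R
if __name__=="__main__":
    R=frame();print(R);
    for s in map(float,sys.argv[1:]): P,R=tcp(s);print(s,P);rel(P,R)
E
python3 ins.py .16
```

```text
[[-0.113  -0.9914 -0.0653]
 [-0.8586  0.1305 -0.4957]
 [ 0.5     0.     -0.866 ]]
0.16 [ 0.5422 -0.0976  0.3457]
shift [-0.1763  0.0773 -0.0116] rot [-0.0057  0.5241  0.0404]
```

Request:
drive_tool(deltas=[[[-1,-0.04,0.02,-0.01,0,0.13,0.01],[-1,-0.08,0.04,-0.012,-0.002,0.26,0.02],[-1,-0.12,0.055,-0.012,-0.004,0.39,0.03],[-1,-0.16,0.07,-0.012,-0.005,0.5,0.04],[-1,-0.176,0.077,-0.012,-0.006,0.524,0.04],[-1,-0.176,0.077,-0.012,-0.006,0.524,0.04],[-1,-0.176,0.077,-0.012,-0.006,0.524,0.04],[-1,-0.176,0.077,-0.012,-0.006,0.524,0.04],[-1,-0.176,0.077,-0.012,-0.006,0.524,0.04]]])

```text
time: 14.9
eef_pos: [0.5429, -0.0994, 0.3476]
orientation: [[-0.116, -0.991, -0.063], [-0.858, 0.132, -0.497], [0.501, -0.004, -0.866]]
ft_force: [-0.4, -0.6, -2.2]
gripper_width: 0.195
gripper_force: 79.2
```

```bash
python3 - <<'E'
from h import *
import ins
o=bot.get_obs();p=o["eef_pos"];R=o["orientation"];print(p,o["joint_positions"],o["ft_force"])
G=p+R[:,2]*.006
P=[G-R[:,0]*.187,G-R[:,0]*.067,ins.M,ins.M-ins.frame()[:,0]*.09]
s=bot.read_camera("side")[:,:,::-1].copy();t=bot.read_camera("top")[:,:,::-1].copy()
out=[]
for n,im in(("side",s),("top",t)):
    q=proj(n,P);x0,y0=(q[2]+[8,0]-[40,50]).astype(int);print(n,x0,y0);print(q)
    a=cv2.resize(im[y0:y0+100,x0:x0+80],None,fx=5,fy=5,interpolation=cv2.INTER_CUBIC)
    for u in q: cv2.circle(a,tuple(int(v) for v in (u-[x0,y0])*5+2),2,(255,0,255),-1)
    out.append(a)
cv2.imwrite("pics/p5.png",np.hstack(out))
import subprocess
E
python3 ins.py .15 .12
```

```text
[ 0.5429 -0.0994  0.3476] [ 20.977   16.1282   5.1958  26.2361 -93.9113 -30.2864] [-0.445  -0.5758 -2.1504]
side 209 135
[[249.8255 174.9194]
 [275.0852 146.254 ]
 [241.2581 185.4974]
 [222.1631 207.3791]]
top 221 118
[[266.3734 167.8536]
 [304.8607 167.1412]
 [253.8923 168.7267]
 [228.8926 169.2435]]
[[-0.113  -0.9914 -0.0653]
 [-0.8586  0.1305 -0.4957]
 [ 0.5     0.     -0.866 ]]
0.15 [ 0.5434 -0.089   0.3407]
shift [-0.0123  0.0009  0.0009] rot [-0.0024 -0.0007 -0.0034]
0.12 [ 0.5468 -0.0633  0.3257]
shift [-0.0423  0.001   0.0009] rot [-0.0024 -0.0007 -0.0034]
```

View pics/p5.png

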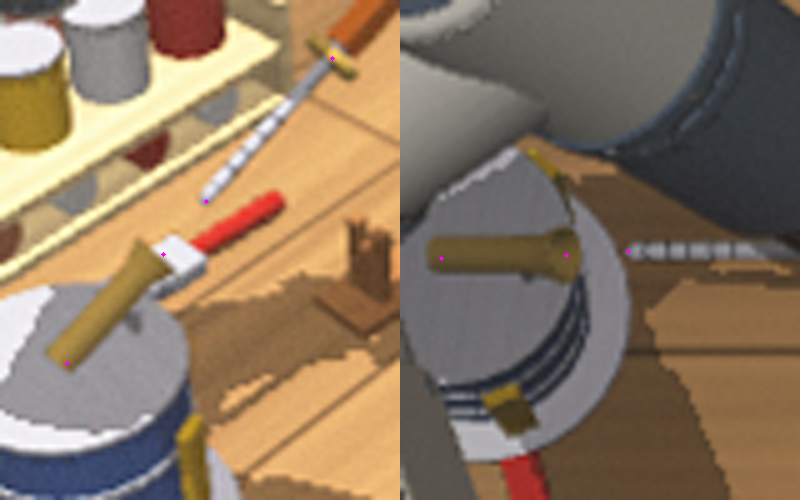

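```bash
python3 - <<'E'
from h import *
import ins
s=cv2.imread("pics/raw_side2.png");t=cv2.imread("pics/raw_top2.png")
L={}
for n,im,(x0,y0,x1,y1) in(("top",t,(224,160,251,178)),("side",s,(216,181,244,211))):
    h=cv2.cvtColor(im,cv2.COLOR_BGR2HSV)[y0:y1,x0:x1].astype(int)
    m=((h[...,0]>15)&(h[...,0]<32)&(h[...,1]>110)).astype(np.uint8)
    k,lab,st,_=cv2.connectedComponentsWithStats(m);m=lab==1+st[1:,4].argmax()
    for r in m: print("".join(".#"[int(v)] for v in r))
    yx=np.argwhere(m)[:,::-1]+[x0,y0]
    L[n]=yx
np.savez("tube.npz",**L)
for n in L:
    c=L[n].mean(0);w,v=np.linalg.eigh(np.cov(L[n].T));print(n,c,v[:,1],np.sqrt(w))
E
```

```text
...........................
...........................
...........................
...........................
...........................
....................####.##
...########################
...########################
...########################
...########################
...########################
....#######################
......................##.##
...........................
...........................
...........................
...........................
...........................
...........#################
.........#################..
........################....
......#################.....
....#.##################....
...######################...
.#########################..
###########################.
###########################.
#############..###########..
###............########.....
..............########......
.............#########......
.............########.......
............########........
...........########.........
..........########..........
.........########...........
........########............
.......########.............
......########..............
.....########...............
....#########...............
...#########................
...########.................
...#######..................
....#####...................
......##....................
............................
............................
top [239.1503 168.4379] [-1.     0.001] [1.8772 7.0326]
side [229.1083 191.094 ] [-0.564   0.8257] [5.2202 8.1304]
```

```bash
sed -i 's/^M=.*/M=np.array([.567,.0943,.2285]);phi=np.radians(262)/' ins.py; python3 ins.py .105 .09 .06 .0
```

```text
[[-0.1205 -0.9903 -0.0696]
 [-0.8576  0.1392 -0.4951]
 [ 0.5     0.     -0.866 ]]
0.105 [ 0.5467 -0.0502  0.3197]
shift [-0.0565  0.0028 -0.0004] rot [-0.0068 -0.0007  0.0042]
0.09 [ 0.5485 -0.0374  0.3122]
shift [-0.0715  0.0028 -0.0004] rot [-0.0068 -0.0007  0.0042]
0.06 [ 0.5521 -0.0116  0.2972]
shift [-0.1015  0.0026 -0.0004] rot [-0.0068 -0.0007  0.0042]
0.0 [0.5593 0.0398 0.2672]
shift [-0.1615  0.0024 -0.0005] rot [-0.0068 -0.0007  0.0042]
```

Request:
drive_tool(deltas=[[[-1,-0.01,0.0028,-0.0004,-0.0068,-0.0007,0.0042],[-1,-0.02,0.0028,-0.0004,-0.0068,-0.0007,0.0042],[-1,-0.03,0.0028,-0.0004,-0.0068,-0.0007,0.0042],[-1,-0.036,0.0028,-0.0004,-0.0068,-0.0007,0.0042],[-1,-0.042,0.0028,-0.0004,-0.0068,-0.0007,0.0042],[-1,-0.047,0.0028,-0.0004,-0.0068,-0.0007,0.0042],[-1,-0.052,0.0028,-0.0004,-0.0068,-0.0007,0.0042],[-1,-0.0565,0.0028,-0.0004,-0.0068,-0.0007,0.0042]]])

```text
time: 15.8
eef_pos: [0.5468, -0.0489, 0.3195]
orientation: [[-0.119, -0.991, -0.069], [-0.858, 0.137, -0.496], [0.5, 0.0, -0.866]]
ft_force: [0.2, 0.6, -2.5]
gripper_width: 0.195
gripper_force: 79.2
```

```bash
python3 ins.py .09 .08; python3 -c "
from h import *
o=bot.get_obs();print(o['ft_force'],o['orientation'].T@o['ft_force'],o['wrist_torque'])"
```

```text
[[-0.1205 -0.9903 -0.0696]
 [-0.8576  0.1392 -0.4951]
 [ 0.5     0.     -0.866 ]]
0.09 [ 0.5485 -0.0374  0.3122]
shift [-0.0138 -0.0001  0.0005] rot [-0.0009 -0.0003  0.0017]
0.08 [ 0.5497 -0.0288  0.3072]
shift [-0.0238 -0.0002  0.0005] rot [-0.0009 -0.0003  0.0017]
[ 0.1883  0.5604 -2.4591] [-1.7332 -0.1098  1.8387] [ 1.7276 -0.2547  0.0114]
```

Request:
drive_tool(deltas=[[[-1,-0.003,0,0,0,0,0],[-1,-0.006,0,0,0,0,0],[-1,-0.009,0,0,0,0,0],[-1,-0.012,0,0,0,0,0],[-1,-0.015,0,0,0,0,0]]])

```text
time: 16.3
eef_pos: [0.5485, -0.0363, 0.3121]
orientation: [[-0.119, -0.991, -0.069], [-0.858, 0.137, -0.495], [0.5, 0.0, -0.866]]
ft_force: [-0.8, 0.5, -1.9]
gripper_width: 0.197
gripper_force: 79.2
```

Request:
drive_tool(deltas=[[[-1,-0.004,0,0,0,0,0],[-1,-0.008,0,0,0,0,0],[-1,-0.012,0,0,0,0,0],[-1,-0.016,0,0,0,0,0],[-1,-0.02,0,0,0,0,0]]])

```text
time: 16.8
eef_pos: [0.5509, -0.0189, 0.302]
orientation: [[-0.119, -0.991, -0.069], [-0.858, 0.137, -0.496], [0.5, 0.0, -0.866]]
ft_force: [0.6, 0.3, -1.1]
gripper_width: 0.197
gripper_force: 79.2
```

```bash
python3 ins.py .0 |tail -2; python3 -c "
from h import *
o=bot.get_obs();print(o['ft_force'],o['orientation'].T@o['ft_force'],o['wrist_torque'])"
```

```text
0.0 [0.5593 0.0398 0.2672]
shift [-0.0688 -0.0003  0.0005] rot [-0.0008 -0.0003  0.0017]
[ 0.6115  0.2966 -1.1008] [-0.8777 -0.5652  0.7641] [ 1.6995 -0.2319 -0.058 ]
```

Request:
drive_tool(deltas=[[[-1,-0.006,0,0,0,0,0],[-1,-0.012,0,0,0,0,0],[-1,-0.018,0,0,0,0,0],[-1,-0.024,0,0,0,0,0],[-1,-0.03,0,0,0,0,0]]])

```text
time: 17.3
eef_pos: [0.5545, 0.007, 0.2869]
orientation: [[-0.119, -0.991, -0.069], [-0.858, 0.137, -0.496], [0.5, 0.0, -0.866]]
ft_force: [0.1, -0.2, -1.2]
gripper_width: 0.195
gripper_force: 79.2
```

Request:
drive_tool(deltas=[[[-1,-0.005,0,0,0,0,0],[-1,-0.01,0,0,0,0,0],[-1,-0.015,0,0,0,0,0],[-1,-0.02,0,0,0,0,0],[-1,-0.024,0,0,0,0,0]]])

```text
time: 17.8
eef_pos: [0.5573, 0.0275, 0.2749]
orientation: [[-0.119, -0.991, -0.069], [-0.858, 0.137, -0.496], [0.5, 0.0, -0.866]]
ft_force: [-0.2, 0.1, -1.6]
gripper_width: 0.195
gripper_force: 79.2
```

Request:
drive_tool(deltas=[[[-1,-0.002,0,0,0,0,0],[-1,-0.004,0,0,0,0,0],[-1,-0.006,0,0,0,0,0]]])

```text
time: 18.1
eef_pos: [0.558, 0.0323, 0.2722]
orientation: [[-0.119, -0.991, -0.069], [-0.858, 0.137, -0.496], [0.5, -0.0, -0.866]]
ft_force: [0.1, -0.0, -0.9]
gripper_width: 0.199
gripper_force: 79.2
```

```bash
python3 ins.py .0 |tail -2; python3 -c "
from h import *
o=bot.get_obs();print(o['ft_force'],o['orientation'].T@o['ft_force'],o['wrist_torque'])"
```

```text
0.0 [0.5593 0.0398 0.2672]
shift [-0.0091 -0.0003  0.0005] rot [-0.0009 -0.0003  0.0015]
[ 0.0894 -0.0283 -0.8738] [-0.4235 -0.0924  0.7645] [ 1.7659 -0.2284 -0.0095]
```

Request:
drive_tool(deltas=[[[-1,-0.0015,0,0,0,0,0],[-1,-0.003,0,0,0,0,0],[-1,-0.0045,0,0,0,0,0],[-1,-0.0045,0,0,0,0,0]]])

```text
time: 18.5
eef_pos: [0.5585, 0.0362, 0.2698]
orientation: [[-0.119, -0.991, -0.069], [-0.858, 0.137, -0.496], [0.5, 0.0, -0.866]]
ft_force: [-0.4, 0.1, -1.3]
gripper_width: 0.191
gripper_force: 79.2
```

Request:
drive_tool(deltas=[[[-1,-0.001,0,0,0,0,0],[-1,-0.002,0,0,0,0,0],[-1,-0.002,0,0,0,0,0]]])

```text
time: 18.8
eef_pos: [0.5588, 0.0379, 0.2688]
orientation: [[-0.119, -0.991, -0.069], [-0.858, 0.137, -0.496], [0.5, 0.0, -0.866]]
ft_force: [0.4, -0.7, -2.3]
gripper_width: 0.199
gripper_force: 79.2
```

Request:
drive_tool(deltas=[[[-1,-0.001,0,0,0,0,0],[-1,-0.002,0,0,0,0,0],[-1,-0.002,0,0,0,0,0]]])

```text
time: 19.1
eef_pos: [0.5589, 0.0392, 0.2682]
orientation: [[-0.119, -0.99, -0.069], [-0.857, 0.138, -0.496], [0.501, 0.0, -0.865]]
ft_force: [-0.9, -1.0, -0.7]
gripper_width: 0.196
gripper_force: 79.2
```

Request:
drive_tool(deltas=[[[-1,-0.001,0,0,0,0,0],[-1,-0.002,0,0,0,0,0],[-1,-0.002,0,0,0,0,0]]])

```text
time: 19.4
eef_pos: [0.5588, 0.0395, 0.2682]
orientation: [[-0.12, -0.99, -0.07], [-0.856, 0.139, -0.499], [0.504, 0.0, -0.864]]
ft_force: [-1.9, -7.8, 3.3]
gripper_width: 0.194
gripper_force: 79.2
```

```bash
python3 ins.py .0 |tail -2; python3 -c "
from h import *
o=bot.get_obs();print(o['ft_force'],o['orientation'].T@o['ft_force'],o['wrist_torque'])"
```

```text
0.0 [0.5593 0.0398 0.2672]
shift [-0.0008 -0.0005  0.0006] rot [-0.0001 -0.004   0.0002]
[-1.9303 -7.8469  3.2979] [8.6061 0.8218 1.1983] [-1.0242  0.2615 -0.1295]
```

Request:
drive_tool(deltas=[[[-1,-0.001,0,0,0,0,0],[-1,-0.002,0,0,0,0,0],[-1,-0.002,0,0,0,0,0],[-1,-0.002,0,0,0,0,0]]])

```text
time: 19.8
eef_pos: [0.5588, 0.0396, 0.2682]
orientation: [[-0.121, -0.99, -0.071], [-0.854, 0.14, -0.501], [0.506, -0.0, -0.863]]
ft_force: [-3.5, -12.5, 4.7]
gripper_width: 0.197
gripper_force: 79.2
```

```bash
python3 - <<'E'
from h import *
o=bot.get_obs();print(o['orientation'].T@o['ft_force'],o['wrist_torque'])
s=bot.read_camera("side")[:,:,::-1];t=bot.read_camera("top")[:,:,::-1]
c=lambda im,x,y,w,h,k:cv2.resize(im[y:y+h,x:x+w],None,fx=k,fy=k,interpolation=cv2.INTER_CUBIC)
cv2.imwrite("pics/p6.png",np.hstack([c(s,212,160,50,62,8),c(t,225,135,50,62,8)]))
E
```

```text
[13.4445  1.724   2.4796] [-2.9425  0.6576 -0.1811]
```

View pics/p6.png

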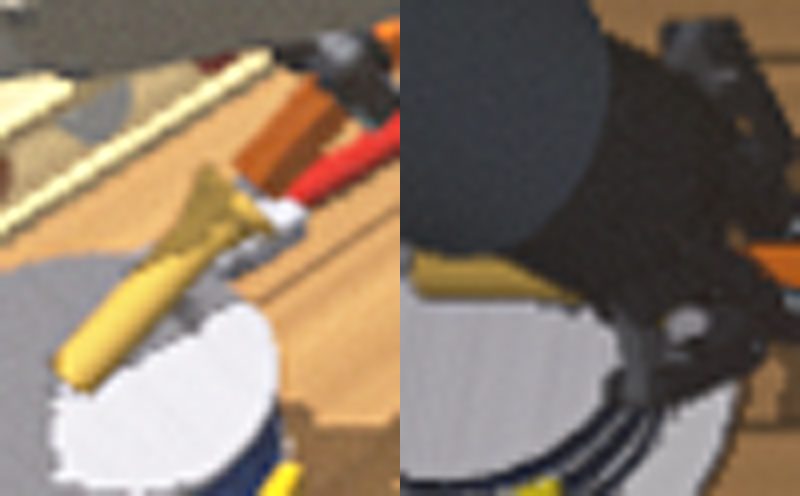

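Request:
drive_tool(deltas=[[[-1,-0.0015,0,0,0,0,0],[-1,-0.003,0,0,0,0,0],[-1,-0.003,0,0,0,0,0],[-1,-0.003,0,0,0,0,0]]])

```text
time: 20.3
eef_pos: [0.5586, 0.0399, 0.2683]
orientation: [[-0.122, -0.99, -0.072], [-0.851, 0.142, -0.505], [0.51, -0.0, -0.86]]
ft_force: [-4.3, -20.6, 9.8]
gripper_width: 0.196
gripper_force: 79.1
```

Request:
drive_tool(deltas=[[[-1,0.005,0,0,0,0,0],[-1,0.01,0,0,0,0,0],[-1,0.018,0,0,0,0,0],[-1,0.026,0,0,0,0,0],[-1,0.034,0,0,0,0,0],[-1,0.042,0,0,0,0,0],[-1,0.05,0,0,0,0,0]]])

```text
time: 21.0
eef_pos: [0.5538, 0.0021, 0.2898]
orientation: [[-0.119, -0.991, -0.069], [-0.858, 0.137, -0.495], [0.5, 0.0, -0.866]]
ft_force: [0.1, 0.4, -2.2]
gripper_width: 0.197
gripper_force: 79.2
```

Request:
drive_tool(deltas=[[[-1,0.01,0,0,0,0,0],[-1,0.02,0,0,0,0,0],[-1,0.03,0,0,0,0,0],[-1,0.04,0,0,0,0,0],[-1,0.05,0,0,0,0,0],[-1,0.06,0,0,0,0,0],[-1,0.07,0,0,0,0,0],[-1,0.08,0,0,0,0,0],[-1,0.09,0,0,0,0,0],[-1,0.1,0,0,0,0,0],[-1,0.11,0,0,0,0,0],[-1,0.12,0,0,0,0,0],[-1,0.13,0,0,0,0,0]]])

```text
time: 22.3
eef_pos: [0.5383, -0.1096, 0.3549]
orientation: [[-0.119, -0.991, -0.069], [-0.858, 0.137, -0.496], [0.5, 0.0, -0.866]]
ft_force: [0.8, 0.4, -0.8]
gripper_width: 0.191
gripper_force: 79.2
```

```bash
python3 - <<'E'
from h import *
o=bot.get_obs();R=o["orientation"];print(o["joint_positions"],o["ft_force"])
G=o["eef_pos"]+.006*R[:,2];print("tip",G-.187*R[:,0])
pad=np.array([.366,-.153])
# 2 pad estimates
print(at_z("top",(470/1.4,342.5/1.4),.009),at_z("side",(471/1.4,313/1.4),.009))
for h in (172,120,80,60,200):   # rod heading (tool x = -heading)
    a=np.radians(h);d=np.array([np.cos(a),np.sin(a),0]);g=np.array([*pad,.109])-.187*d;print(h,g,np.hypot(*g[:2]),"yaw",h+90)
E
```

```text
[ 20.0363  15.6696   5.5842  26.3169 -94.5432 -29.2324] [ 0.7892  0.4099 -0.7615]
tip [0.5601 0.0478 0.2561]
[ 0.3677 -0.1573  0.009 ] [ 0.3642 -0.1481  0.009 ]
172 [ 0.5512 -0.179   0.109 ] 0.5795253381041746 yaw 262
120 [ 0.4595 -0.3149  0.109 ] 0.5570742371132892 yaw 210
80 [ 0.3335 -0.3372  0.109 ] 0.4742541640208386 yaw 170
60 [ 0.2725 -0.3149  0.109 ] 0.41647053395810985 yaw 150
200 [ 0.5417 -0.089   0.109 ] 0.5489916284081906 yaw 290
```

```bash
python3 - <<'E'
from h import *
out=[]
for n,(x0,y0,x1,y1) in(("top",(318,225,355,265)),("side",(315,208,357,238))):
    im=cv2.imread(f"pics/raw_{n}0.png")[y0:y1,x0:x1];h=cv2.cvtColor(im,cv2.COLOR_BGR2HSV)
    m=((h[...,1]<45)&(h[...,2]>140)).astype(np.uint8)
    k,lab,st,ce=cv2.connectedComponentsWithStats(m);i=1+st[1:,4].argmax();c=ce[i]+[x0+.5,y0+.5];print(n,st[i],c,at_z(n,c,.009))
    out.append(at_z(n,c,.009))
pad=np.mean(out,0)[:2];print(pad)
rel([pad[0],pad[1]-.187,.28],down(180));rel([pad[0],pad[1]-.187,.115],down(180))
E
```

```text
top [  6   8  25  24 517] [335.941  244.9642] [ 0.3666 -0.158   0.009 ]
side [  7   4  29  21 342] [336.4591 222.2251] [ 0.3682 -0.1535  0.009 ]
[ 0.3674 -0.1557]
shift [0.1828 0.1372 0.1921] rot [ 0.0363 -0.5231 -0.1345]
shift [0.1003 0.1372 0.335 ] rot [ 0.0363 -0.5231 -0.1345]
```

Request:
drive_tool(deltas=[[[-1,0.03,0.01,0.01,0.004,-0.06,-0.015],[-1,0.06,0.03,0.03,0.01,-0.15,-0.04],[-1,0.09,0.055,0.07,0.018,-0.26,-0.067],[-1,0.12,0.08,0.11,0.025,-0.36,-0.09],[-1,0.15,0.11,0.15,0.03,-0.45,-0.115],[-1,0.17,0.13,0.175,0.035,-0.5,-0.13],[-1,0.183,0.137,0.192,0.036,-0.523,-0.1345],[-1,0.183,0.137,0.192,0.036,-0.523,-0.1345],[-1,0.183,0.137,0.192,0.036,-0.523,-0.1345]]])

```text
time: 23.2
eef_pos: [0.3669, -0.3431, 0.2798]
orientation: [[-0.002, -1.0, -0.001], [-1.0, 0.002, -0.0], [0.0, 0.001, -1.0]]
ft_force: [-0.4, 0.5, -2.3]
gripper_width: 0.197
gripper_force: 79.1
```

```bash
python3 - <<'E'
from h import *
rel([.3674,-.1557-.187,.115],down(180))
E
```

```text
shift [-0.0005 -0.0006  0.1648] rot [ 0.0008 -0.0003 -0.0024]
```

Request:
drive_tool(deltas=[[[-1,0,0,0.02,0,0,0],[-1,0,0,0.05,0,0,0],[-1,0,0,0.08,0,0,0],[-1,0,0,0.11,0,0,0],[-1,0,0,0.135,0,0,0],[-1,0,0,0.153,0,0,0],[-1,-0.0005,-0.0005,0.165,0,0,-0.002],[-1,-0.0005,-0.0005,0.165,0,0,-0.002],[-1,-0.0005,-0.0005,0.165,0,0,-0.002],[-1,-0.0005,-0.0005,0.165,0,0,-0.002],[-1,-0.0005,-0.0005,0.165,0,0,-0.002],[-1,-0.0005,-0.0005,0.165,0,0,-0.002]]])

```text
time: 24.4
eef_pos: [0.3686, -0.3418, 0.1154]
orientation: [[0.002, -1.0, 0.001], [-1.0, -0.002, -0.001], [0.001, -0.001, -1.0]]
ft_force: [0.6, -0.2, -2.4]
gripper_width: 0.193
gripper_force: 79.2
```

```bash
python3 - <<'E'
from h import *
from fit import pt,r
o=bot.get_obs();R=o["orientation"];G=o["eef_pos"]+.006*R[:,2];T=G-.187*R[:,0];print("tip",T,abs(o["dq"]).max())
s=bot.read_camera("side")[:,:,::-1];t=bot.read_camera("top")[:,:,::-1]
print(proj("top",[T,G]),proj("side",[T,G]))
c=lambda im,x,y,w,h,k:cv2.resize(im[y:y+h,x:x+w],None,fx=k,fy=k,interpolation=cv2.INTER_CUBIC)
cv2.imwrite("pics/p7.png",np.hstack([c(s,180,150,200,260,2),c(t,180,120,200,260,2)]))
E
```

```text
tip [ 0.3682 -0.1548  0.1093] 0.23634936609129914
[[338.9055 242.5926]
 [401.3641 242.5645]] [[338.6066 201.2561]
 [369.2452 175.3145]]
```

View pics/p7.png

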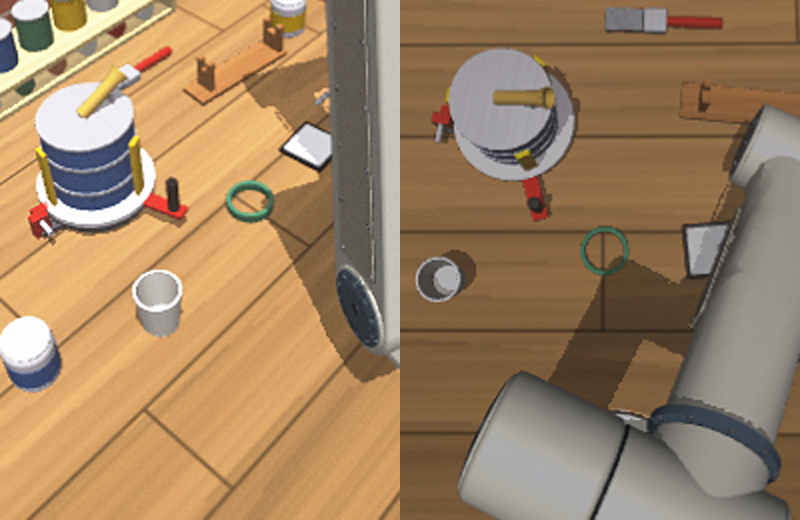

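```bash
python3 - <<'E'
import cv2
im=cv2.imread("pics/p7.png")[:,:400][1::2,::2][:,:,::-1]
for y in range(40,56): print(y+150," ".join("%02x%02x%02x"%tuple(im[y,x]) for x in range(154,167)))
E
```

```text
190 8c6745 916b49 906d45 926f46 977049 9b734b 99724a 9c7a4d 997349 a37548 8a7359 6c6a62 6b6863
191 926c48 967048 976f48 9a734c 9e784e 9c744d 9a7147 9a7348 997549 a47848 8a7158 6f6965 6e6b64
192 97734a 9a744b 9b734c 9d764e 9e764d 9e784f 997349 936d46 966f47 9f7546 846c54 696561 6a6763
193 98734b 9a724a 9b734b 9a7349 987249 9a744d 946e47 9f764b aa7e52 b18150 907354 706961 6a6a63
194 987147 9b744a 9c754d 98744b 956f49 926d48 997149 d8a166 f9bf79 fbbe7e ca9e75 827668 6c6a65
195 9e764d 9c754d 967147 a2794f a87f53 a1784f d69e64 f7c27a e4b16e cba78e a29590 75726d 686860
196 9e794e 9b744c 8e6b43 d29d66 f8bd78 f9c179 f8bf79 e7b57e a5876e 7d7677 717478 6e6e6d 6c6964
197 9a744a 9c764e 926f48 cf9c66 f8c47c f7c379 dfaa74 b39b88 96969f 73767f 625f5f 67615e 6c6862
198 9a724c 9e754d 9b734b a0754b d29f65 d6a475 9f8878 8b878e 8b8a93 90857c 907a65 7a6d62 6a6a63
199 9a734b 9c774b 9b7348 8f6b40 a18269 a19391 8f9199 6c717c 847267 daa870 d4a26e 887766 696a65
200 9d764b 9b724b 966f45 8c6f50 9d9393 979ba6 89898f 686462 ba8d5e f6bb70 e3ab71 937b64 696661
201 997149 987249 936c47 8a796b 8f8c90 807f85 87766a 977756 d6a367 f5be73 dda96f 937d64 6b6b63
202 967047 976f49 956f46 937455 816a5a 82674f 8e6b4a c2905c e6ae6c e8b16d d1a06b 8f7c63 696760
203 946f45 957048 977048 997549 936e43 946f40 906942 906c47 cc985f d29a60 af875c 86745f 6a6560
204 96714a 9a784e 977049 99744b 9a744a 937047 8e6a44 7e5e3e b48656 ecaf6f c39261 7b6b5a 696864
205 956e46 9a764d 99734c 9a724e 966f49 8f6a44 8d6b44 84653f 8c6943 c9955f c79360 887661 6b6864
```

```bash
python3 -c "
from workcell import bot
print(bot.job_done())"
```

```text
the job is handed in; nothing more can be done
None
```

The job is handed in after about 24 s: the turntable is against its red stop, and the rod went in until its collar met the mouth (pushed to about 23 N) and came out again. It is now held level with its tip about 10 cm above the middle of the light pad, and the bystanders in view were undisturbed.

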